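# Park the wet-canvas carriage at the mark

## Robot

A 6-joint arm with a two-finger parallel gripper is mounted at the origin on the work surface. World frame = base frame: x ahead of the robot, y to its left, z up, the work surface at z = 0. Lengths are in m, angles in degrees, forces in N, time in s.
With the tool pointing down it reaches from about 0.375 to 0.925 m from the base axis. Payload 5.7 kg.
Tool frame: the origin (TCP) lies midway between the tips of the shut fingers; the grasp point (between the pads) lies 19 mm behind it; z points along the fingers, y is the line along which they close (so a half turn about z gives the same grasp; the last joint's range is limited). The gripper opens to 88 mm and grips with 3 to 60 N. Pads are 20 mm wide; open, the fingers measure 115 mm over their backs; the gripper's body (75 mm by 178 mm) begins 61 mm behind the grasp point.
Start: joints at [62.046, 20.558, 86.54, -0, 72.909, -6.595], TCP at [0.219, 0.559, 0.223] pointing down, gripper open.
Joint ranges: [-170.27, 170.27], [-57.76, 135], [12.27, 136.19], [-55.21, 235.2], [11.17, 155.16], [-170.74, 170.74]. Speed limits (degrees/s): [136.94, 136.94, 180, 180, 180, 180].

## Interface

Orientations are given as [roll, pitch, yaw] about the fixed x, y, z axes, in that order (R = Rz(yaw) Ry(pitch) Rx(roll)).
In Python, from plant import sensors, get_image, camera_model, env gives the robot as it stands.
- The arm moves only by the shell command python3 -m creep 'ROWS' [FORCE]. ROWS is JSON, a list of rows, each an object with "claw": the closure, from 0 (fully open) to 1 (shut); "travel": the shift along the world's x, y, z in mm, a list of three; "spin": the turn about the world's z in rad. In form: [{"claw": claw, "travel": [tx, ty, tz], "spin": spin}, ...]. A call has 1 to 5 rows; each row shifts and turns the commanded pose from where the row before left it; what a row does not reach is not made up. A row lasts 1/10 s, in which the tool goes at most 50 mm and 8.59 degrees, less where a joint would pass 70% of its speed; a pose out of reach is approached as far as the arm can. A call with a gripper value outside its range is refused whole. The fingers move at their own pace and stop on an object; FORCE is the grip in N (left out, the last holds). Time passes only in rows, so rows that do not move let the fingers close. It gives the time, the measured TCP pose, the force, the opening and the grip force at its end, in the units of the state.
- sensors.state(): the state, without advancing time (a new reading comes with each control period).
- get_image(name): name is "scene" or "top"; returns the picture (420x560x3 uint8, red, green, blue); there is no depth.
- camera_model(name): a dict with "K" (3x3 intrinsics, pixels), "world_to_cam" (4x4, takes a point from world to camera coordinates). Camera axes: x right, y up, looking along -z (the intrinsics and any distortion apply to the point x, -y, -z); pixel columns grow to the right and rows downward; lengths in m; the calibration is good to about 2 mm. A picture is of the moment at which its call begins. camera_model takes no time and is no camera call.
- env.finish_job(): hands the job in; it is judged then, once.
The state is a dict: "time": time; "q": joint angles; "qd": joint speeds; "joint_efforts": joint torques, N m; "tcp_pos": TCP position; "tool_rot": TCP orientation; "force": force on the tool from outside, world axes, zero at the start; "wrist_torque": the same for the moment, N m; "opening": finger opening in m; "grip_force": force on a finger pad.
Only numpy, scipy, OpenCV 4.12 (cv2) and the standard library are available. Lean on these libraries where they do the work, as an engineer would, in place of code of your own. Each camera call takes 0.05 s, during which the arm holds its last target. There are 200 camera calls.

## Task

Gently roll the heavy canvas carriage along its rail until its pointer fin stands level with the mark post, and leave it there at rest, released, without ever hitting the rubber stop just beyond. It runs almost without friction and will not stop by itself: put the closed fingers down into the open well in its middle, push with them against the sprung pad ahead and brake against the sprung pad behind, and touch no other part of the carriage, because the paint is wet. Take the hand away from the pads, watch for four seconds that it stays put before you finish, and leave everything else on the table alone.

Things in the scene. Friction and masses are not known exactly. Their poses are not given: they have to be found in the camera images.
- rail: Aluminium twin rail fixed to the table, 920 mm long, 18 mm high. Origin at table height on its middle line (it spans -430 to +490 mm along its own y). Its y axis is the direction of travel towards the stop (within 0.2 rad of world +y); x points across, away from the robot; z up. The block at its -y end is only a back stop.
- carriage: The carriage, which slides along the rail's y only; origin at table height under the middle of its hand well, axes as the rail. 380 mm long, 120 mm wide. Whole mass nominally 3.5 kg (2.2 to 5.6), viscous drag about 0.3 N s/m, dry friction only about 0.005 N: let go at 20 mm/s it coasts on some 80 mm.
- well (a point): Centre of the carriage's hand well at mid height of the pads, 57 mm above the table. The well is open from above: 160 mm long (y) between the pad faces, 120 mm wide (x), floor (the deck) 32 mm above the table. Before and behind it stands a plywood housing 80 mm long with a wet white canvas lying on top (canvas top 94 mm, paint 95.5 mm above the table).
- push_pad_face (a point): Centre of the black rubber pad face at the +y end of the well; press it towards +y to drive the carriage on. Pad 100 mm wide (x), 38 to 76 mm above the table, 30 mm proud of its housing at rest, on a lightly damped spring: 150 N/m times its shift into the housing, travel 28 mm (4.2 N), then solid. At rest 80 mm from point well. The carriage bounces off a still hand.
- brake_pad_face (a point): The same kind of pad at the -y end of the well, its face looking to +y; press it towards -y to brake the carriage or drive it back. At rest 80 mm from point well, same spring and travel.
- pointer (a point): Top of the carriage's pointer: an upright steel fin 10 mm thick in y, 60 mm high, on the far side (+x) of the carriage, 68 mm across from and 170 mm ahead (+y) of the well's centre; 103 mm above the table. The carriage's front end is 20 mm ahead of it.
- mark (a point): Top of the mark post: an upright aluminium bar 10 mm thick in y, beside the track on its far side, 88 mm across from the rail's middle line, 103 mm above the table, 80 mm before the stop's rubber face. Axes as the rail. Pointer and mark are level when their y along the rail is equal; at the start the pointer is 140 to 340 mm short.
- stop_face (a point): Middle of the rubber face of the plywood stop block across the +y end of the track, 60 mm above the table. The carriage hits it when its pointer overruns the mark by 60 mm.
- load: The carriage's plywood deck, housings, wet canvases and pointer fin, one rigid piece; origin as body carriage. The hand must not touch it.
- paper_cup: Paper coffee cup, 76 mm wide, 95 mm high, beyond the rail. Bystander, origin under it.
- varnish_jar: Amber jar, 60 mm wide, 80 mm high, beyond the rail. Bystander.
- plastic_box: Flat lidded plastic box 104 x 164 x 47 mm, beyond the rail. Bystander.
- canvas_stack: Stack of blank small canvases 100 x 120 x 36 mm, on the robot's side of the rail. Bystander.
- flat_brush: Brush lying on the robot's side of the rail. Bystander.
- paint_jar: Small paint jar 48 mm wide, 60 mm high, on the robot's left. Bystander.
- sanding_block: Cork sanding block 60 x 100 x 30 mm on the robot's side of the rail. Bystander.

How it is judged:
By the outcome, as a careful person would: the job done as asked, in the order asked, and still so for the second after the job is handed in, with the robot touching nothing.
It also fails if it takes over 38 s, if anything falls off the work surface, if the arm or the gripper's body presses on something with over 40 N, if the wrist force passes 120 N, or if a joint passes its speed limit or range.

## Working session

There is one attempt and no reset: what is moved stays moved. The work goes in short steps, Python scripts to look and compute and a shell command to move; the robot and the scene stay as the last step left them, time stands still between calls to the robot, and variables do not carry over. Pictures are saved under pics/ and viewed, at most 10 in all, crops included, and the job is handed in when it is done.

```bash
ls; mkdir -p pics; python3 - <<'E'
from plant import sensors,get_image,camera_model
import cv2
for n in("scene","top"):
    cv2.imwrite(f"pics/{n}0.png",get_image(n)[:,:,::-1])
    c=camera_model(n);print({k:(v.round(4).tolist() if hasattr(v,'round') else v) for k,v in c.items()})
s=sensors.state();print(s)
E
```

```text
pics
{'K': [[388.0349, 0.0, 274.3154], [0.0, 388.0349, 203.3059], [0.0, 0.0, 1.0]], 'world_to_cam': [[0.7853, 0.619, 0.0088, -0.4375], [-0.5329, 0.6688, 0.5184, 0.2107], [0.315, -0.4118, 0.8551, -1.0799], [0.0, 0.0, 0.0, 1.0]]}
{'K': [[494.2882, 0.0, 276.66], [0.0, 494.2882, 208.3292], [0.0, 0.0, 1.0]], 'world_to_cam': [[0.005, -1.0, -0.007, 0.0163], [0.9907, 0.004, 0.1358, -0.5531], [-0.1357, -0.0076, 0.9907, -1.3606], [0.0, 0.0, 0.0, 1.0]]}
{'time': 0.1, 'q': array([ 6.20437741e+01,  2.05940595e+01,  8.65914562e+01, -6.46667258e-04,
        7.29100655e+01, -6.59279209e+00]), 'qd': array([ 0.01575233, -0.09462484, -0.14422623, -0.036045  , -0.06308093,
       -0.0006997 ]), 'joint_efforts': array([-1.70138132e-04, -5.16357350e+01, -2.71407866e+01,  6.74235891e-02,
        2.75740551e-02, -3.34566448e-05]), 'tcp_pos': array([0.21826771, 0.55822274, 0.22189989]), 'tool_rot': array([-1.79904980e+02, -1.03601569e-02,  1.58636748e+02]), 'force': array([ 0.3783146 ,  0.3029807 , -0.70980824]), 'wrist_torque': array([ 0.01307047, -0.01819305,  0.0123408 ]), 'grip_force': 0.0, 'opening': 0.08784281797648487}
```

View pics/top0.png

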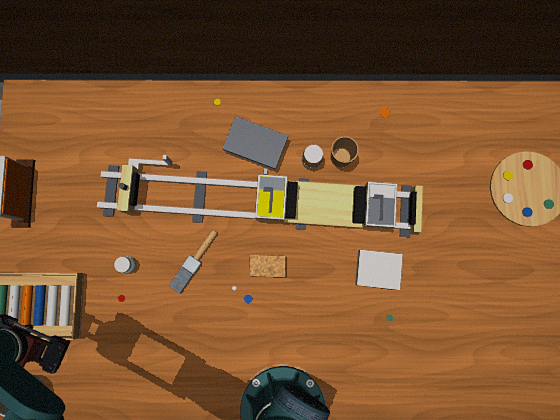

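View pics/scene0.png

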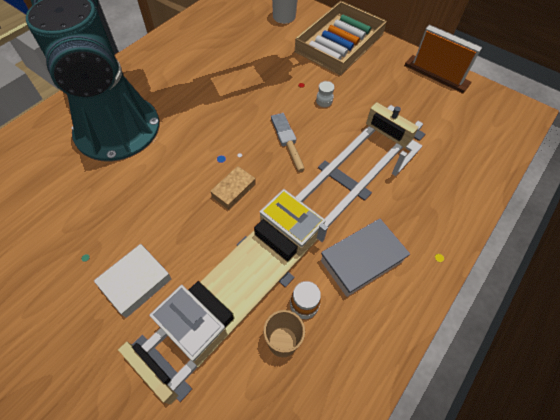

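The top view shows +y to the left: stop at about (130,188), mark post about (166,160), pointer about (266,173), and well between pads at cols 297 to 355. In the scene view the mark is at about (403,155) and the pointer at about (323,230). Next I'll zoom in.

```bash
python3 - <<'E'
import cv2,numpy as np
t=cv2.imread("pics/top0.png");s=cv2.imread("pics/scene0.png")
a=cv2.resize(t[145:225,110:310],None,fx=4,fy=4,interpolation=cv2.INTER_CUBIC)  #800x320
b=cv2.resize(s[110:180,360:460],None,fx=4,fy=4,interpolation=cv2.INTER_CUBIC) #400x280
c=cv2.resize(s[195:265,260:360],None,fx=4,fy=4,interpolation=cv2.INTER_CUBIC)
cv2.imwrite("pics/z0.png",np.vstack([a,np.hstack([b,c])]))
cv2.imwrite("pics/z1.png",cv2.resize(t[165:240,245:435],None,fx=4,fy=4,interpolation=cv2.INTER_CUBIC))
E
```

```text
(no output)
```

View pics/z0.png

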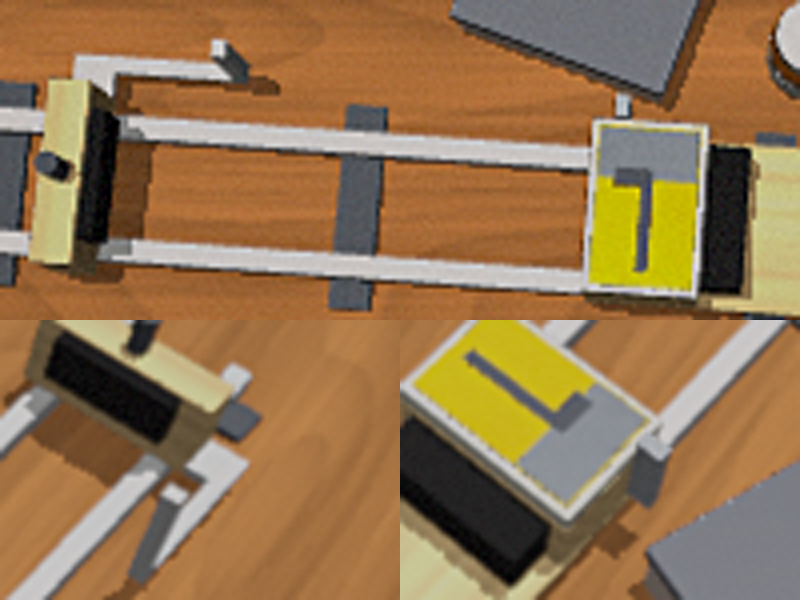

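View pics/z1.png

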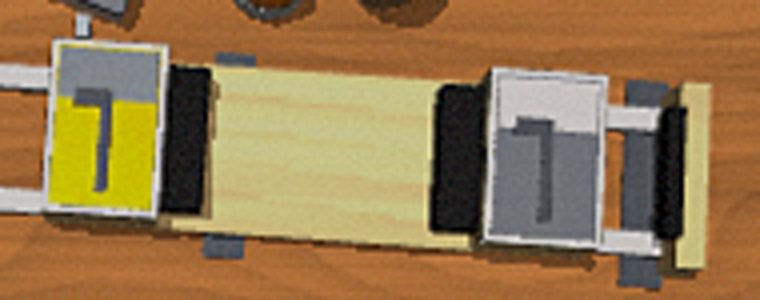

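The zoom shows the mark top at about (164.4,156.2) and the pointer top at about (265.4,170.9) in the top view. In the scene view the mark top is at about (403,153) and the pointer top at about (322.5,223).

```bash
cat > h.py <<'E'
import numpy as np
from plant import camera_model
def ray(n,uv,z):
    c=camera_model(n);K=c["K"];T=np.array(c["world_to_cam"])
    d=np.linalg.inv(K)@[uv[0],uv[1],1];d=d*[1,-1,-1]
    R=T[:3,:3];o=-R.T@T[:3,3];d=R.T@d
    return o+d*(z-o[2])/d[2]
E
python3 - <<'E'
from h import *
t0=lambda p:(p[0]/4+110-.4,p[1]/4+145-.4)
t1=lambda p:(p[0]/4+245-.4,p[1]/4+165-.4)
F=[ray("top",t0(p),.094) for p in[(594,122),(709,125),(697,297),(587,290)]]
B=[ray("top",t1(p),.094) for p in[(492,70),(607,76),(600,245),(483,240)]]
for q in F+B:print(q.round(4))
f=np.mean(F,0);b=np.mean(B,0);print("well",(f+b)/2,"sep",f-b,"yaw",np.degrees(np.arctan2(-(f-b)[0],(f-b)[1])))
for a,e in[((0,120),(590,157)),((110,249),(585,282))]:
    d=ray("top",t0(a),.018)-ray("top",t0(e),.018);print("rail yaw",np.degrees(np.arctan2(-d[0],d[1])))
m=ray("top",t0((219,47)),.103);p=ray("top",t0((623,105)),.103);print("top m,p",m,p)
ms=ray("scene",(360+176/4-.4,110+(492-320)/4-.4),.103);ps=ray("scene",(260+254/4-.4,195+(440-320)/4-.4),.103);print("scene",ms,ps)
E
```

```text
[0.637  0.0697 0.094 ]
[ 0.6352 -0.009   0.094 ]
[ 0.5166 -0.0012  0.094 ]
[0.5211 0.0733 0.094 ]
[ 0.6186 -0.2295  0.094 ]
[ 0.6147 -0.3078  0.094 ]
[ 0.4989 -0.2999  0.094 ]
[ 0.5019 -0.2211  0.094 ]
well [ 0.56800119 -0.11568545  0.094     ] sep [1.89392568e-02 2.97792484e-01 5.55111512e-17] yaw -3.6390440296624607
rail yaw -3.431823507633507
rail yaw -3.7626899730496866
top m,p [0.68654416 0.32677421 0.103     ] [0.64699916 0.04968605 0.103     ]
scene [0.68389371 0.32829852 0.103     ] [0.64445254 0.05223381 0.103     ]
```

```bash
python3 -m creep '[{"claw":1,"travel":[10,-18,0],"spin":-0.08},{"claw":1,"travel":[18,-34,0],"spin":-0.09},{"claw":1,"travel":[24,-42,0],"spin":-0.09},{"claw":1,"travel":[24,-42,0],"spin":-0.09},{"claw":1,"travel":[24,-42,0],"spin":-0.09}]' 20
python3 -m creep '[{"claw":1,"travel":[24,-42,0],"spin":-0.09},{"claw":1,"travel":[24,-42,0],"spin":-0.09},{"claw":1,"travel":[24,-42,0],"spin":-0.09},{"claw":1,"travel":[24,-42,0],"spin":-0.09},{"claw":1,"travel":[24,-42,0],"spin":-0.09}]'
```

```text
time: 0.6
tcp_pos: [0.3188, 0.3791, 0.2223]
tool_rot: [-180.0, 0.0, 133.3]
force: [1.1, 0.5, 0.9]
opening: 0.0513
grip_force: 0.0
time: 1.1
tcp_pos: [0.4389, 0.1689, 0.2225]
tool_rot: [-180.0, -0.0, 107.4]
force: [0.5, 1.1, -0.3]
opening: 0.0114
grip_force: 0.0
```

```bash
python3 -m creep '[{"claw":1,"travel":[24,-44,0],"spin":-0.09},{"claw":1,"travel":[24,-44,0],"spin":-0.09},{"claw":1,"travel":[24,-44,0],"spin":-0.09},{"claw":1,"travel":[24,-44,0],"spin":-0.096},{"claw":1,"travel":[24,-44,0],"spin":0}]'
python3 -m creep '[{"claw":1,"travel":[11.6,-24.6,-20],"spin":0},{"claw":1,"travel":[0,0,-45],"spin":0},{"claw":1,"travel":[0,0,-45],"spin":0},{"claw":1,"travel":[0,0,-41],"spin":0},{"claw":1,"travel":[0,0,-25],"spin":0}]'
cat > look.py <<'E'
# dist of pointer to mark along rail (mm) by tracking pointer+front canvas vs the first pictures
import sys,cv2,numpy as np
from h import *
from plant import get_image,sensors
u=np.array([.0628,.998,0])
W0=np.array([.5684,-.1157,0])
REF={n:cv2.imread(f"pics/{n}0.png").astype(np.float32) for n in("top","scene")}
def proj(n,p):
    c=camera_model(n);q=(np.array(c["world_to_cam"])@[*p,1])[:3]*[1,-1,-1];q=np.array(c["K"])@q;return q[:2]/q[2]
def shift(n,img,guess):
    """carriage travel along u (m): best match of the front canvas texture, warped by the plane homography"""
    z=.0945;c0=W0+u*.15;v=np.array([.998,-.0628,0])
    q=np.array([c0+a*u*.046+b*v*.066 for a,b in((-1,-1),(1,-1),(1,1),(-1,1))]);q[:,2]=z
    S=4;w,h=int(92*1),int(132*1)
    def patch(im,s):
        src=np.float32([proj(n,p+s*u) for p in q]);dst=np.float32([[0,0],[w,0],[w,h],[0,h]])
        return cv2.warpPerspective(im,cv2.getPerspectiveTransform(src,dst),(w,h),flags=cv2.INTER_CUBIC)
    R=patch(REF[n],0);f=lambda s:np.mean(np.minimum(np.abs(patch(img,s)-R),40))
    ss=np.arange(guess-.06,guess+.061,.002);k=ss[np.argmin([f(s) for s in ss])]
    ss=np.arange(k-.004,k+.0041,.00025);e=np.array([f(s) for s in ss]);i=e.argmin()
    return ss[i],e[i]
if __name__=="__main__":
    N=int(sys.argv[1]);g=float(sys.argv[2])/1000;T=[];I=[];st=[]
    for i in range(N):
        n=("top","scene")[i%2];s0=sensors.state();I.append((n,s0["time"],get_image(n)[:,:,::-1].astype(np.float32)));st.append(s0)
    for n,t,im in I:
        s,e=shift(n,im,g);print(n,"t=%.2f s=%.2f mm err %.1f"%(t,s*1000,e))
    s=sensors.state();p=s["tcp_pos"]-W0
    print("t=%.2f hand along %.1f across %.1f z %.1f"%(s["time"],1000*p@u,1000*(p@[.998,-.0628,0]),1000*p[2]),"F",s["force"].round(2), "Fu %.2f"%(s["force"]@u))
    if len(sys.argv)>3: cv2.imwrite(sys.argv[3],np.hstack([I[0][2],I[1][2]])[:, :])
E
python3 look.py 2 0
```

```text
time: 1.6
tcp_pos: [0.5586, -0.0507, 0.2223]
tool_rot: [-180.0, -0.0, 86.5]
force: [1.9, 0.4, -0.4]
opening: 0.0002
grip_force: 0.0
time: 2.1
tcp_pos: [0.5675, -0.073, 0.0432]
tool_rot: [-179.7, -0.1, 86.7]
force: [-0.4, 0.0, 0.1]
opening: 0.0003
grip_force: 0.0
top t=2.10 s=0.25 mm err 23.4
scene t=2.15 s=-0.50 mm err 21.6
t=2.20 hand along 43.0 across -4.8 z 42.8 F [-1.2  -0.5  -0.68] Fu -0.58
```

```bash
python3 -m creep '[{"claw":1,"travel":[0,0,4],"spin":0}]'; python3 - <<'E'
import cv2,numpy as np
from plant import get_image
t=get_image("top")[:,:,::-1];s=get_image("scene")[:,:,::-1]
cv2.imwrite("pics/top1.png",t);cv2.imwrite("pics/scene1.png",s)
cv2.imwrite("pics/both1.png",np.hstack([t[100:400,90:450],s[80:380,100:460]]))
E
```

```text
time: 2.3
tcp_pos: [0.5692, -0.0732, 0.0503]
tool_rot: [-179.9, -0.0, 86.7]
force: [-0.4, 0.0, -0.1]
opening: 0.0006
grip_force: 0.0
```

View pics/both1.png

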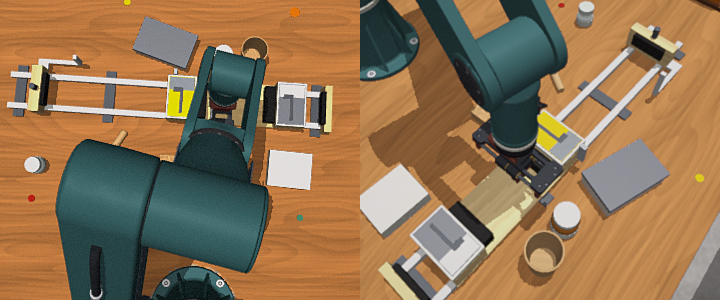

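The picture shows the hand in the well. The front canvas is partly shadowed and hidden by the arm, while the rear canvas (top about (292,103) in the crop) and the pointer fin are clear in both views. I'll track the rear canvas and the fin instead.

```bash
python3 - <<'E'
s=open("look.py").read()
a=s.index("def shift");b=s.index('if __name__')
new='''def shift(n,img,guess,which):
    """carriage travel along u (m): match the rear canvas (0) or the pointer fin region (1), plane-warped, on normalised correlation"""
    v=np.array([.998,-.0628,0])
    c0,a0,b0,z=((W0-u*.15,.046,.066,.0945),(W0+u*.170+v*.07,.022,.010,.103))[which]
    q=np.array([c0+a*u*a0+b*v*b0 for a,b in((-1,-1),(1,-1),(1,1),(-1,1))]);q[:,2]=z
    w,h=int(a0*2000),int(b0*2000)
    def patch(im,s):
        src=np.float32([proj(n,p+s*u) for p in q]);dst=np.float32([[0,0],[w,0],[w,h],[0,h]])
        return cv2.warpPerspective(im,cv2.getPerspectiveTransform(src,dst),(w,h),flags=cv2.INTER_CUBIC)
    R=patch(REF[n],0);f=lambda s:1-cv2.matchTemplate(patch(img,s),R,cv2.TM_CCOEFF_NORMED)[0,0]
    r=.06 if which==0 else .012
    ss=np.arange(guess-r,guess+r+.001,.002);k=ss[np.argmin([f(s) for s in ss])]
    ss=np.arange(k-.003,k+.0031,.00025);e=np.array([f(s) for s in ss]);i=e.argmin()
    return ss[i],e[i]
'''
s=s[:a]+new+s[b:]
s=s.replace('''s,e=shift(n,im,g);print(n,"t=%.2f s=%.2f mm err %.1f"%(t,s*1000,e))''','''s,e=shift(n,im,g,0);s1,e1=shift(n,im,s if e<.3 else g,1);print(n,"t=%.2f canvas %.2f (%.2f)  fin %.2f (%.2f)"%(t,s*1000,e,s1*1000,e1))''')
open("look.py","w").write(s)
E
python3 look.py 2 0
```

```text
top t=2.40 canvas 0.00 (0.00)  fin 0.00 (0.00)
scene t=2.45 canvas 0.00 (0.00)  fin 0.00 (0.00)
t=2.50 hand along 42.2 across 0.4 z 52.7 F [ 0.23  0.29 -0.13] Fu 0.30
```

```bash
python3 -m creep '[{"claw":1,"travel":[0.25,4,0],"spin":0},{"claw":1,"travel":[0.25,4,0],"spin":0},{"claw":1,"travel":[0.25,4,0],"spin":0},{"claw":1,"travel":[0.25,4,0],"spin":0},{"claw":1,"travel":[0.25,4,0],"spin":0}]'
python3 -m creep '[{"claw":1,"travel":[0.16,2.5,0],"spin":0},{"claw":1,"travel":[0.16,2.5,0],"spin":0},{"claw":1,"travel":[0.16,2.5,0],"spin":0},{"claw":1,"travel":[0.16,2.5,0],"spin":0},{"claw":1,"travel":[0.16,2.5,0],"spin":0}]'
python3 -m creep '[{"claw":1,"travel":[0.16,2.5,0],"spin":0},{"claw":1,"travel":[0.16,2.5,0],"spin":0},{"claw":1,"travel":[0.16,2.5,0],"spin":0},{"claw":1,"travel":[0.16,2.5,0],"spin":0},{"claw":1,"travel":[0.16,2.5,0],"spin":0}]'
python3 look.py 4 10
```

```text
time: 3.0
tcp_pos: [0.5711, -0.0528, 0.0506]
tool_rot: [-180.0, -0.0, 86.7]
force: [-1.2, 0.4, -0.1]
opening: 0.0004
grip_force: 0.0
time: 3.5
tcp_pos: [0.5719, -0.0407, 0.0506]
tool_rot: [-180.0, 0.0, 86.7]
force: [-0.2, -0.4, -1.1]
opening: 0.0
grip_force: 0.3
time: 4.0
tcp_pos: [0.5727, -0.0281, 0.0506]
tool_rot: [-180.0, -0.0, 86.7]
force: [0.4, 1.0, -0.0]
opening: 0.0003
grip_force: 0.0
top t=4.00 canvas 24.00 (0.04)  fin 23.50 (0.24)
scene t=4.05 canvas 26.00 (0.01)  fin 26.00 (0.01)
top t=4.10 canvas 28.50 (0.04)  fin 27.75 (0.27)
scene t=4.15 canvas 30.75 (0.01)  fin 30.75 (0.01)
t=4.20 hand along 87.6 across -1.1 z 50.7 F [ 0.18  0.11 -0.66] Fu 0.12
```

```bash
python3 -m creep '[{"claw":1,"travel":[0.13,2,0],"spin":0},{"claw":1,"travel":[0.13,2,0],"spin":0},{"claw":1,"travel":[0.13,2,0],"spin":0},{"claw":1,"travel":[0.13,2,0],"spin":0},{"claw":1,"travel":[0.13,2,0],"spin":0}]' |head -1
python3 -m creep '[{"claw":1,"travel":[0.25,4,0],"spin":0},{"claw":1,"travel":[0.25,4,0],"spin":0},{"claw":1,"travel":[0.25,4,0],"spin":0},{"claw":1,"travel":[0.25,4,0],"spin":0},{"claw":1,"travel":[0.25,4,0],"spin":0}]' |head -1
python3 -m creep '[{"claw":1,"travel":[0.25,4,0],"spin":0},{"claw":1,"travel":[0.25,4,0],"spin":0},{"claw":1,"travel":[0.25,4,0],"spin":0},{"claw":1,"travel":[0.25,4,0],"spin":0},{"claw":1,"travel":[0.25,4,0],"spin":0}]'|head -1
python3 look.py 4 95
```

```text
time: 4.7
time: 5.2
time: 5.7
top t=5.70 canvas 97.25 (0.04)  fin 96.50 (0.34)
scene t=5.75 canvas 99.00 (0.04)  fin 98.75 (0.03)
top t=5.80 canvas 101.00 (0.05)  fin 100.75 (0.31)
scene t=5.85 canvas 102.75 (0.04)  fin 102.50 (0.04)
t=5.90 hand along 137.7 across -1.2 z 50.6 F [-0.02  0.53  0.11] Fu 0.53
```

```bash

python3 -m creep '[{"claw":1,"travel":[0.25,4,0],"spin":0},{"claw":1,"travel":[0.25,4,0],"spin":0},{"claw":1,"travel":[0.25,4,0],"spin":0},{"claw":1,"travel":[0.25,4,0],"spin":0},{"claw":1,"travel":[0.25,4,0],"spin":0}]' |head -1
python3 -m creep '[{"claw":1,"travel":[0.25,4,0],"spin":0},{"claw":1,"travel":[0.25,4,0],"spin":0},{"claw":1,"travel":[0.25,4,0],"spin":0},{"claw":1,"travel":[0.19,3,0],"spin":0},{"claw":1,"travel":[0.06,1,0],"spin":0}]'|head -1
python3 -m creep '[{"claw":1,"travel":[0,0,0],"spin":0},{"claw":1,"travel":[0,0,0],"spin":0},{"claw":1,"travel":[0,0,0],"spin":0},{"claw":1,"travel":[0,0,0],"spin":0},{"claw":1,"travel":[0,0,0],"spin":0}]'|head -1
python3 -m creep '[{"claw":1,"travel":[0,0,0],"spin":0},{"claw":1,"travel":[0,0,0],"spin":0},{"claw":1,"travel":[0,0,0],"spin":0},{"claw":1,"travel":[0,0,0],"spin":0},{"claw":1,"travel":[0,0,0],"spin":0}]'|head -1
python3 look.py 4 175
```

```text
time: 6.4
time: 6.9
time: 7.4
time: 7.9
top t=7.90 canvas 174.00 (0.14)  fin 173.50 (0.40)
scene t=7.95 canvas 175.25 (0.12)  fin 175.00 (0.02)
top t=8.00 canvas 177.00 (0.15)  fin 177.00 (0.42)
scene t=8.05 canvas 178.25 (0.13)  fin 178.25 (0.02)
t=8.10 hand along 173.6 across -1.3 z 50.6 F [ 1.43  1.4  -0.37] Fu 1.49
```

```bash

python3 -m creep '[{"claw":1,"travel":[0.16,2.4,0],"spin":0},{"claw":1,"travel":[0.16,2.5,0],"spin":0},{"claw":1,"travel":[0.16,2.5,0],"spin":0},{"claw":1,"travel":[0.16,2.5,0],"spin":0},{"claw":1,"travel":[0.16,2.5,0],"spin":0}]' |head -1
python3 -m creep '[{"claw":1,"travel":[0,0,0],"spin":0},{"claw":1,"travel":[0,0,0],"spin":0},{"claw":1,"travel":[0,0,0],"spin":0},{"claw":1,"travel":[0,0,0],"spin":0},{"claw":1,"travel":[0,0,0],"spin":0}]'|head -1
python3 -m creep '[{"claw":1,"travel":[0,0,0],"spin":0},{"claw":1,"travel":[0,0,0],"spin":0},{"claw":1,"travel":[0,0,0],"spin":0},{"claw":1,"travel":[0,0,0],"spin":0},{"claw":1,"travel":[0,0,0],"spin":0}]'
python3 look.py 6 222
```

```text
time: 8.6
time: 9.1
time: 9.6
tcp_pos: [0.5789, 0.0701, 0.0506]
tool_rot: [-180.0, -0.0, 86.7]
force: [-0.2, 0.3, 0.4]
opening: 0.0004
grip_force: 0.0
top t=9.60 canvas 221.50 (0.16)  fin 221.50 (0.48)
scene t=9.65 canvas 222.50 (0.15)  fin 222.25 (0.02)
top t=9.70 canvas 224.00 (0.16)  fin 223.75 (0.50)
scene t=9.75 canvas 224.75 (0.15)  fin 224.75 (0.02)
top t=9.80 canvas 226.50 (0.15)  fin 226.25 (0.51)Traceback (most recent call last):
  File "look.py", line 29, in <module>
    s,e=shift(n,im,g,0);s1,e1=shift(n,im,s if e<.3 else g,1);print(n,"t=%.2f canvas %.2f (%.2f)  fin %.2f (%.2f)"%(t,s*1000,e,s1*1000,e1))
                              ~~~~~^^^^^^^^^^^^^^^^^^^^^^^^^
  File "look.py", line 22, in shift
    ss=np.arange(k-.003,k+.0031,.00025);e=np.array([f(s) for s in ss]);i=e.argmin()
                                                    ~^^^
  File "look.py", line 19, in <lambda>
    R=patch(REF[n],0);f=lambda s:1-cv2.matchTemplate(patch(img,s),R,cv2.TM_CCOEFF_NORMED)[0,0]
                                                     ~~~~~^^^^^^^
  File "look.py", line 17, in patch
    src=np.float32([proj(n,p+s*u) for p in q]);dst=np.float32([[0,0],[w,0],[w,h],[0,h]])
                    ~~~~^^^^^^^^^
  File "look.py", line 9, in proj
    c=camera_model(n);q=(np.array(c["world_to_cam"])@[*p,1])[:3]*[1,-1,-1];q=np.array(c["K"])@q;return q[:2]/q[2]
ValueError: time passes only in moves, steps and waits
```

```bash
sed -i 's/^from plant import camera_model/from plant import camera_model as _cm\nimport functools\ncamera_model=functools.lru_cache(None)(_cm)/' h.py
python3 -m creep '[{"claw":1,"travel":[0.05,0.8,0],"spin":0},{"claw":1,"travel":[0.05,0.8,0],"spin":0},{"claw":1,"travel":[0.05,0.8,0],"spin":0},{"claw":1,"travel":[0.05,0.8,0],"spin":0},{"claw":1,"travel":[0.05,0.8,0],"spin":0}]' |head -1
python3 look.py 4 240
```

```text
time: 10.4
top t=10.40 canvas 240.25 (0.17)  fin 240.50 (0.53)
scene t=10.45 canvas 241.25 (0.15)  fin 241.00 (0.02)
top t=10.50 canvas 242.00 (0.22)  fin 242.50 (0.57)
scene t=10.55 canvas 243.50 (0.15)  fin 243.25 (0.02)
t=10.60 hand along 190.1 across -1.2 z 50.6 F [-0.64 -0.4   0.66] Fu -0.44
```

```bash

python3 -m creep '[{"claw":1,"travel":[0.06,1.0,0],"spin":0},{"claw":1,"travel":[0.06,1.0,0],"spin":0},{"claw":1,"travel":[0.06,1.0,0],"spin":0},{"claw":1,"travel":[0.06,1.0,0],"spin":0},{"claw":1,"travel":[0.06,1.0,0],"spin":0}]' |head -1
python3 -m creep '[{"claw":1,"travel":[0.05,0.81,0],"spin":0},{"claw":1,"travel":[0.05,0.81,0],"spin":0},{"claw":1,"travel":[0.05,0.81,0],"spin":0},{"claw":1,"travel":[0.05,0.81,0],"spin":0},{"claw":1,"travel":[0.05,0.81,0],"spin":0}]' |head -1
python3 -m creep '[{"claw":1,"travel":[0.05,0.81,0],"spin":0},{"claw":1,"travel":[0.05,0.81,0],"spin":0},{"claw":1,"travel":[0.05,0.81,0],"spin":0},{"claw":1,"travel":[0.05,0.81,0],"spin":0},{"claw":1,"travel":[0.05,0.81,0],"spin":0}]' |head -1
python3 -m creep '[{"claw":1,"travel":[0.05,0.81,0],"spin":0},{"claw":1,"travel":[0.05,0.81,0],"spin":0},{"claw":1,"travel":[0.05,0.81,0],"spin":0},{"claw":1,"travel":[0.05,0.81,0],"spin":0},{"claw":1,"travel":[0.05,0.81,0],"spin":0}]' |head -1
python3 -m creep '[{"claw":1,"travel":[0.05,0.81,0],"spin":0},{"claw":1,"travel":[0.05,0.81,0],"spin":0},{"claw":1,"travel":[0.05,0.81,0],"spin":0},{"claw":1,"travel":[0.05,0.81,0],"spin":0}]' |head -1
python3 look.py 4 277
```

```text
time: 11.1
time: 11.6
time: 12.1
time: 12.6
time: 13.0
top t=13.00 canvas 271.50 (0.30)  fin 271.50 (0.58)
scene t=13.05 canvas 271.25 (0.16)  fin 270.50 (0.11)
top t=13.10 canvas 271.50 (0.30)  fin 271.25 (0.58)
scene t=13.15 canvas 271.25 (0.17)  fin 270.50 (0.11)
t=13.20 hand along 210.5 across -1.3 z 50.6 F [-0.58  0.56  0.33] Fu 0.53
```

```bash
python3 - <<'E'
import cv2,numpy as np
from plant import get_image
t=get_image("top")[:,:,::-1];s=get_image("scene")[:,:,::-1]
cv2.imwrite("pics/top2.png",t);cv2.imwrite("pics/scene2.png",s)
f=lambda im,y,x:cv2.resize(im[y:y+50,x:x+50],None,fx=8,fy=8,interpolation=cv2.INTER_CUBIC)
cv2.imwrite("pics/z2.png",np.hstack([f(t,135,145),f(s,130,370)]))
E
python3 look.py 2 272
```

```text
top t=13.30 canvas 271.50 (0.31)  fin 271.50 (0.58)
scene t=13.35 canvas 271.25 (0.17)  fin 270.25 (0.11)
t=13.40 hand along 210.5 across -1.2 z 50.6 F [-0.08 -0.29 -0.4 ] Fu -0.30
```

View pics/z2.png

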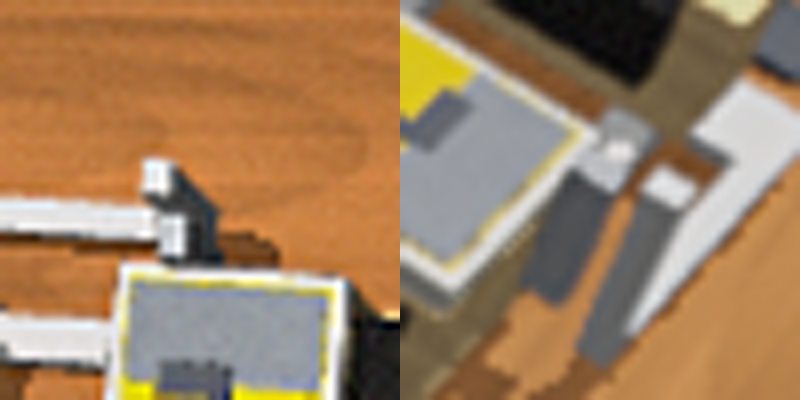

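The zoom shows the mark top at about (164.6,157) and the fin top at about (166.6,164.4) in the top view. The fin is still a few mm short and at rest.

```bash
python3 - <<'E'
from h import *
u=np.array([.0628,.998,0])
o=lambda a,y,x:(a[0]/8+x-.44,a[1]/8+y-.44)
m=ray("top",o((157,177),135,145),.103);p=ray("top",o((173,235),135,145),.103);print((m-p)*1000,(m-p)@u*1000)
m=ray("scene",o((269,187),130,370),.103)
for a in((207,160),(214,152)):
    p=ray("scene",o(a,130,370),.103);print((m-p)*1000,(m-p)@u*1000)
E
```

```text
[20.27529053  6.20624781  0.        ] 7.467123562640044
[19.24108194  2.436425    0.        ] 3.6398921000704627
[19.10534325 -1.53861086  0.        ] -0.3357180869943555
```

```bash

python3 -m creep '[{"claw":1,"travel":[1.25,20,0],"spin":0},{"claw":1,"travel":[1.9,30,0],"spin":0},{"claw":1,"travel":[1.9,30,0],"spin":0},{"claw":1,"travel":[1.55,25,0],"spin":0},{"claw":1,"travel":[0.75,12,0],"spin":0}]' |head -1
python3 -m creep '[{"claw":1,"travel":[0.3,5,0],"spin":0},{"claw":1,"travel":[0.1,1.5,0],"spin":0},{"claw":1,"travel":[0.03,0.5,0],"spin":0},{"claw":1,"travel":[0.015,0.23,0],"spin":0},{"claw":1,"travel":[0.015,0.23,0],"spin":0}]'
python3 look.py 2 272
```

```text
time: 13.9
time: 14.4
tcp_pos: [0.5882, 0.2181, 0.0506]
tool_rot: [-180.0, 0.0, 86.6]
force: [-0.3, 0.2, -1.0]
opening: 0.0008
grip_force: 0.0
top t=14.40 canvas 271.75 (0.12)  fin 266.75 (0.98)
scene t=14.45 canvas 271.25 (0.05)  fin 270.75 (0.17)
t=14.50 hand along 334.6 across -1.2 z 50.7 F [ 0.16  0.11 -0.09] Fu 0.12
```

```bash

python3 -m creep '[{"claw":1,"travel":[0.04,0.6,0],"spin":0},{"claw":1,"travel":[0.03,0.5,0],"spin":0},{"claw":1,"travel":[0.015,0.23,0],"spin":0},{"claw":1,"travel":[0.015,0.23,0],"spin":0},{"claw":1,"travel":[0.015,0.23,0],"spin":0}]' |head -1
python3 -m creep '[{"claw":1,"travel":[0.015,0.23,0],"spin":0},{"claw":1,"travel":[0.015,0.23,0],"spin":0},{"claw":1,"travel":[0.015,0.23,0],"spin":0},{"claw":1,"travel":[0.015,0.23,0],"spin":0},{"claw":1,"travel":[0.015,0.23,0],"spin":0}]' |head -1
python3 -m creep '[{"claw":1,"travel":[0.015,0.23,0],"spin":0},{"claw":1,"travel":[0.015,0.23,0],"spin":0},{"claw":1,"travel":[0.015,0.23,0],"spin":0},{"claw":1,"travel":[0.015,0.23,0],"spin":0},{"claw":1,"travel":[0.015,0.23,0],"spin":0}]' |head -1
python3 look.py 2 272
```

```text
time: 15.0
time: 15.5
time: 16.0
top t=16.00 canvas 271.75 (0.12)  fin 277.50 (0.95)
scene t=16.05 canvas 271.25 (0.05)  fin 270.25 (0.20)
t=16.10 hand along 339.4 across -1.3 z 50.6 F [-0.41 -0.55 -0.7 ] Fu -0.57
```

Not touching yet, so I'll keep creeping.

```bash

python3 -m creep '[{"claw":1,"travel":[0.015,0.23,0],"spin":0},{"claw":1,"travel":[0.015,0.23,0],"spin":0},{"claw":1,"travel":[0.015,0.23,0],"spin":0},{"claw":1,"travel":[0.015,0.23,0],"spin":0},{"claw":1,"travel":[0.015,0.23,0],"spin":0}]' |head -1
python3 -m creep '[{"claw":1,"travel":[0.015,0.23,0],"spin":0},{"claw":1,"travel":[0.015,0.23,0],"spin":0},{"claw":1,"travel":[0.015,0.23,0],"spin":0},{"claw":1,"travel":[0.015,0.23,0],"spin":0},{"claw":1,"travel":[0.015,0.23,0],"spin":0}]' |head -1
python3 look.py 2 272
```

```text
time: 16.6
time: 17.1
top t=17.10 canvas 272.25 (0.12)  fin 274.50 (0.90)
scene t=17.15 canvas 272.00 (0.05)  fin 271.00 (0.21)
t=17.20 hand along 341.6 across -1.2 z 50.6 F [ 1.01 -0.37 -0.48] Fu -0.31
```

```bash

python3 -m creep '[{"claw":1,"travel":[0.015,0.23,0],"spin":0},{"claw":1,"travel":[0.015,0.23,0],"spin":0},{"claw":1,"travel":[0.015,0.23,0],"spin":0},{"claw":1,"travel":[0.015,0.23,0],"spin":0},{"claw":1,"travel":[0.015,0.23,0],"spin":0}]' |head -1
python3 look.py 4 274
```

```text
time: 17.7
top t=17.70 canvas 274.25 (0.11)  fin 283.25 (0.97)
scene t=17.75 canvas 274.00 (0.05)  fin 272.50 (0.21)
top t=17.80 canvas 274.50 (0.10)  fin 283.75 (0.96)
scene t=17.85 canvas 274.25 (0.05)  fin 272.75 (0.22)
t=17.90 hand along 342.8 across -1.3 z 50.6 F [-0.99  0.28  1.2 ] Fu 0.22
```

```bash

python3 -m creep '[{"claw":1,"travel":[-0.5,-8,0],"spin":0},{"claw":1,"travel":[-0.95,-15,0],"spin":0},{"claw":1,"travel":[-1.25,-20,0],"spin":0},{"claw":1,"travel":[-0.95,-15,0],"spin":0},{"claw":1,"travel":[-0.3,-5,0],"spin":0}]' |head -1
python3 -m creep '[{"claw":1,"travel":[0,0,0],"spin":0},{"claw":1,"travel":[0,0,0],"spin":0},{"claw":1,"travel":[0,0,0],"spin":0},{"claw":1,"travel":[0,0,0],"spin":0},{"claw":1,"travel":[0,0,0],"spin":0}]' |head -1
python3 look.py 4 276
```

```text
time: 18.4
time: 18.9
top t=18.90 canvas 276.75 (0.16)  fin 276.50 (0.50)
scene t=18.95 canvas 276.50 (0.12)  fin 274.75 (0.17)
top t=19.00 canvas 277.00 (0.16)  fin 276.50 (0.51)
scene t=19.05 canvas 276.50 (0.12)  fin 274.75 (0.17)
t=19.10 hand along 279.8 across -1.3 z 50.6 F [-0.38 -0.01  0.07] Fu -0.03
```

```bash

python3 -m creep '[{"claw":1,"travel":[0,0,0],"spin":0},{"claw":1,"travel":[0,0,0],"spin":0},{"claw":1,"travel":[0,0,0],"spin":0},{"claw":1,"travel":[0,0,0],"spin":0},{"claw":1,"travel":[0,0,0],"spin":0}]' |head -1
python3 -m creep '[{"claw":1,"travel":[0,0,0],"spin":0},{"claw":1,"travel":[0,0,0],"spin":0},{"claw":1,"travel":[0,0,0],"spin":0}]' |head -1
python3 look.py 2 277
python3 - <<'E'
import cv2,numpy as np
from plant import get_image
t=get_image("top")[:,:,::-1];s=get_image("scene")[:,:,::-1]
cv2.imwrite("pics/top3.png",t);cv2.imwrite("pics/scene3.png",s)
f=lambda im,y,x:cv2.resize(im[y:y+40,x:x+40],None,fx=10,fy=10,interpolation=cv2.INTER_CUBIC)
cv2.imwrite("pics/z3.png",np.hstack([f(t,140,150),f(s,130,380)]))
E
```

```text
time: 19.6
time: 19.9
top t=19.90 canvas 277.50 (0.16)  fin 277.00 (0.52)
scene t=19.95 canvas 277.00 (0.12)  fin 275.25 (0.18)
t=20.00 hand along 279.6 across -1.2 z 50.6 F [ 0.73  0.57 -0.16] Fu 0.62
```

View pics/z3.png

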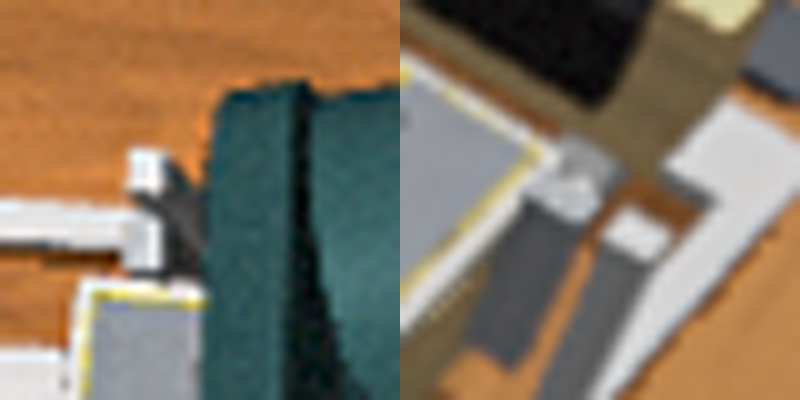

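```bash
python3 - <<'E'
from h import *
u=np.array([.0628,.998,0]);v=np.array([.998,-.0628,0])
def d(n,m,p,y,x):
    o=lambda a:(a[0]/10+x-.45,a[1]/10+y-.45)
    e=(ray(n,o(m),.103)-ray(n,o(p),.103))*1000;print(n,"along %.1f across %.1f"%(e@u,e@v))
d("top",(147,170),(143,245),140,150);d("top",(164,170),(161,245),140,150)
d("scene",(219,252),(151,212),130,380);d("scene",(240,232),(168,195),130,380)
E
python3 look.py 2 277
```

```text
top along 1.0 across 21.0
top along 1.2 across 21.0
scene along 0.6 across 18.4
scene along 1.9 across 18.6
top t=20.10 canvas 277.50 (0.16)  fin 277.00 (0.51)
scene t=20.15 canvas 277.00 (0.12)  fin 275.25 (0.19)
t=20.20 hand along 279.6 across -1.2 z 50.6 F [ 1.01 -0.67  0.61] Fu -0.61
```

It is at rest about 1 mm short of level, so I'm lifting the hand straight out and watching.

```bash

python3 -m creep '[{"claw":1,"travel":[0,0,15],"spin":0},{"claw":1,"travel":[0,0,30],"spin":0},{"claw":1,"travel":[0,0,40],"spin":0},{"claw":1,"travel":[0,0,40],"spin":0},{"claw":1,"travel":[0,0,25],"spin":0}]'
Z='watch'; python3 look.py 2 277
python3 -m creep '[{"claw":1,"travel":[0,0,0],"spin":0},{"claw":1,"travel":[0,0,0],"spin":0},{"claw":1,"travel":[0,0,0],"spin":0},{"claw":1,"travel":[0,0,0],"spin":0},{"claw":1,"travel":[0,0,0],"spin":0}]' |head -1
python3 -m creep '[{"claw":1,"travel":[0,0,0],"spin":0},{"claw":1,"travel":[0,0,0],"spin":0},{"claw":1,"travel":[0,0,0],"spin":0},{"claw":1,"travel":[0,0,0],"spin":0},{"claw":1,"travel":[0,0,0],"spin":0}]' |head -1
python3 -m creep '[{"claw":1,"travel":[0,0,0],"spin":0},{"claw":1,"travel":[0,0,0],"spin":0},{"claw":1,"travel":[0,0,0],"spin":0},{"claw":1,"travel":[0,0,0],"spin":0},{"claw":1,"travel":[0,0,0],"spin":0}]' |head -1
python3 -m creep '[{"claw":1,"travel":[0,0,0],"spin":0},{"claw":1,"travel":[0,0,0],"spin":0},{"claw":1,"travel":[0,0,0],"spin":0},{"claw":1,"travel":[0,0,0],"spin":0},{"claw":1,"travel":[0,0,0],"spin":0}]' |head -1
python3 look.py 2 277
python3 -m creep '[{"claw":1,"travel":[0,0,0],"spin":0},{"claw":1,"travel":[0,0,0],"spin":0},{"claw":1,"travel":[0,0,0],"spin":0},{"claw":1,"travel":[0,0,0],"spin":0},{"claw":1,"travel":[0,0,0],"spin":0}]' |head -1
python3 -m creep '[{"claw":1,"travel":[0,0,0],"spin":0},{"claw":1,"travel":[0,0,0],"spin":0},{"claw":1,"travel":[0,0,0],"spin":0},{"claw":1,"travel":[0,0,0],"spin":0},{"claw":1,"travel":[0,0,0],"spin":0}]' |head -1
python3 -m creep '[{"claw":1,"travel":[0,0,0],"spin":0},{"claw":1,"travel":[0,0,0],"spin":0},{"claw":1,"travel":[0,0,0],"spin":0},{"claw":1,"travel":[0,0,0],"spin":0},{"claw":1,"travel":[0,0,0],"spin":0}]' |head -1
python3 -m creep '[{"claw":1,"travel":[0,0,0],"spin":0},{"claw":1,"travel":[0,0,0],"spin":0},{"claw":1,"travel":[0,0,0],"spin":0},{"claw":1,"travel":[0,0,0],"spin":0},{"claw":1,"travel":[0,0,0],"spin":0}]' |head -1
python3 look.py 2 277
```

```text
time: 20.7
tcp_pos: [0.5859, 0.1637, 0.2038]
tool_rot: [179.8, -0.0, 86.7]
force: [0.4, -0.7, 0.0]
opening: 0.0007
grip_force: 0.0
top t=20.70 canvas 277.50 (0.16)  fin 289.75 (0.66)
scene t=20.75 canvas 277.25 (0.16)  fin 275.25 (0.19)
t=20.80 hand along 280.3 across 1.6 z 205.1 F [0.36 0.86 0.31] Fu 0.88
time: 21.3
time: 21.8
time: 22.3
time: 22.8
top t=22.80 canvas 277.75 (0.16)  fin 289.25 (0.65)
scene t=22.85 canvas 277.25 (0.16)  fin 275.25 (0.19)
t=22.90 hand along 279.7 across -1.3 z 200.6 F [-0.3   0.58 -0.45] Fu 0.56
time: 23.4
time: 23.9
time: 24.4
time: 24.9
top t=24.90 canvas 277.50 (0.16)  fin 289.25 (0.66)
scene t=24.95 canvas 277.25 (0.16)  fin 275.25 (0.18)
t=25.00 hand along 279.6 across -1.2 z 200.6 F [ 0.09 -0.43  0.37] Fu -0.43
```

It stayed still for over 4 s, so I'm handing in.

```bash
python3 -c "
from plant import env
print(env.finish_job())"
```

```text
the job is handed in; nothing more can be done
None
```

The carriage is at rest and released with its pointer about 1 mm short of the mark by camera, well clear of the stop; it stayed put for over 4 s with the hand lifted clear, and the job was handed in at about 25 s.

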